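# Vent the pressure cooker and unlock its lid

## Task

Supper is done and the pressure cooker on the counter has cooled, so make it ready to open. With one finger, push the steam-release lever on its lid clockwise, away from the single raised dot, right round to its vent stop; only then push the lid's cross handle anticlockwise until the lid reaches its open stop. Leave the lid on the cooker, pinch and force nothing, do not lift or shove the cooker, and disturb nothing else on the counter.

Things in the scene. Friction and masses are not known exactly. Their poses are not given: they have to be found in the camera images.
- cooker: Electric pressure cooker, loose on rubber feet, about 4.7 kg; slides if pushed with over 30 N. Round steel housing 236 mm across; black collar 262 mm across, top 186 mm above the counter; carrying ears on its +y and -y sides out to 163 mm; control panel on its -x side, clear drip cup on its +x side. Origin: centre of the underside, on the lid's axis; x points from panel to back, z up.
- lid (a joint): Turn of the grey lid about the cooker's vertical axis, rad: 0 is locked (cross handle over the two ears); grows anticlockwise seen from above to 0.61 at the open stop. Starts at 0 to 0.04. Stiff gasket: about 0.6 N m, some 5 N at 115 mm from the axis. Stays where it is left; cannot come off. The housing does not turn with it.
- lid_top (a point): Point on the lid's axis on top of the cross handle's middle, the highest spot of the cooker, 246 mm above the counter. Turns with the lid; y runs along the handle, x towards the lever's pivot. The lid is a shallow dome 248 mm across: its surface is 198 mm above the counter at the rim, 208 mm at 112 mm from the axis, 216 mm at 70 mm.
- handle_left (a point): Point on the top face of the left arm (cooker's +y side when locked) of the black cross handle, 115 mm from the lid's axis, 237 mm above the counter; turns with the lid. The handle is one straight bar, 304 mm long. Each arm is 28 mm wide with upright sides, from 60 to 152 mm from the axis and 203 to 237 mm above the counter; the middle grip is 136 mm long and 34 mm wide.
- handle_right (a point): The same point on the right arm (cooker's -y side when locked) of the cross handle. To open the lid this arm moves towards the back of the cooker (its +x), the left arm towards the control panel.
- steam_lever (a joint): Turn of the steam-release lever about its own upright pivot on the lid, rad: 0 is sealed (arm towards one raised dot on the lid's +y side of the pivot); grows clockwise seen from above to 1.40 at the vent stop (arm towards three short raised bars). Starts at 0 to 0.3. Friction about 0.08 N m, some 2 N near the tip; stays where it is left.
- lever_pivot (a point): Point on the lever's pivot axis, on top of its round hub (32 mm across), 243 mm above the counter, on the back (+x) side of the lid, 64 mm from the lid's axis; carried by the lid. The black arm reaches 56 mm from the pivot; sealed it points 0.70 rad anticlockwise of straight outward from the lid's axis, vented 0.70 rad clockwise of it.
- lever_tip (a point): Top of the thumb tab at the end of the lever's arm, 50 mm from the pivot, 252 mm above the counter. The arm is 12 mm wide and lies 226 to 240 mm above the counter; the tab is 16 mm wide and 12 mm long, from 225 to 251 mm. The lid's surface beneath is 205 to 215 mm above the counter.
- cooker_panel (a point): Centre of the front of the control panel, on the cooker's -x side, 100 mm up; shows whether the housing has been turned or shoved.
- mug: Yellow ceramic mug, 82 mm across, 95 mm high, handle on its +y side; origin at the centre of the underside. Bystander, as are all that follow.
- salt_cellar: Round glass salt cellar with a hinged steel lid, 84 mm across, 67 mm high; origin at the centre of the underside.
- rice_cup: Clear plastic measuring cup, 72 mm across, 65 mm high; origin at the centre of the underside.
- oil_bottle: Green glass oil bottle, 60 mm across, 200 mm high; origin at the centre of the underside.
- tongs: Spring-loaded steel tong locked closed, lying on its side along its x, 270 mm long, 30 mm wide, 19 mm high; origin under its middle.
- trivet: Round grey plastic trivet, 170 mm across, 12 mm high; origin at the centre of the underside.

How it is judged:
By the outcome, as a careful person would: the job done as asked, in the order asked, and still so for the second after the job is handed in, with the robot touching nothing.
It also fails if it takes over 45 s, if anything falls off the work surface, if the arm or the gripper's body presses on something with over 40 N, if the wrist force passes 120 N, or if a joint passes its speed limit or range.

## Robot

A 6-joint arm with a two-finger parallel gripper is mounted at the origin on the work surface. World frame = base frame: x ahead of the robot, y to its left, z up, the work surface at z = 0. Lengths are in m, angles in rad, forces in N, time in s.
With the tool pointing down it reaches from about 0.425 to 0.95 m from the base axis. Payload 3.5 kg.
Tool frame: the origin (TCP) lies at the very end of the fingers, on their centre line; the grasp point (between the pads) lies 19 mm behind it (tcp_to_grasp is the distance from the TCP to the grasp point, in m); z points along the fingers, y is the direction in which the jaws open and shut (so a half turn about z gives the same grasp; the last joint's range is limited). The gripper opens to 85 mm and grips with 20 to 120 N. Pads are 22 mm wide; open, the fingers measure 114 mm over their backs; the gripper's body (76 mm by 85 mm) begins 54 mm behind the grasp point. The pads swing forward as they close: fully open they stand 13 mm farther back than shut.
Start: joints at [-1.477, 0.286, 1.577, -0, 1.279, -0.15], TCP at [0.163, -0.655, 0.231] pointing down, gripper open.
Joint ranges: [-2.77, 2.77], [-0.9, 2.22], [0.21, 2.48], [-1.53, 4.67], [0.24, 2.81], [-2.84, 2.84]. Speed limits (rad/s): [2.79, 2.79, 3.14, 3.14, 3.14, 3.14].

## Interface

Orientations are given as a unit quaternion [x, y, z, w].
In Python, from plant import * gives the robot as it stands. The module is installed in compiled form; this text tells all that it offers.
- The arm moves only by the tool arm_command, never from a script. Its argument "steps" is a list of rows, each a list of 3 entries, a list of its own where there are three numbers: the turn, a rotation vector about the tool's x, y, z in rad, then the shift along the tool's x, y, z in m, then the gripper command: -1 is shut, 1 is fully open, values between are in proportion. A call has 1 to 12 rows; each row is the pose to reach, as a shift and turn from the pose measured when the call began, along the tool's axes at that moment; what a row does not reach only later rows make up. A row lasts 1/8 s, in which the tool goes at most 62.5 mm and 10.7 degrees, less where a joint would pass 70% of its speed; a pose out of reach is approached as far as the arm can. A call with a gripper value outside its range is refused whole. The fingers move at their own pace and stop on an object; "force" is the grip in N (left out, the last holds). Time passes only in rows, so rows that repeat a pose let the fingers close. It gives the time, the measured TCP pose, the force and the opening at its end, in the units of the state.
- get_state(): the state, without advancing time (a new reading comes with each control period).
- read_camera(name): name is "scene" or "top" or "wrist"; returns a dict with "frame" (420x560x3 uint8, red, green, blue), "vfov" (degrees; the focal length in pixels is half the picture's height over the tangent of half this angle, whatever the lens; pixels are square), "cx", "cy" (the principal point, pixels), "dist" ([k1, k2, p1, p2, k3] as OpenCV has them; the pictures are not rectified), "position" and "rotation" of the camera in the world; the wrist camera has in their place "mount" (4x4, takes a point from camera to tool coordinates, whose origin is the TCP and whose axes are the flange's). Camera axes: x right, y up, looking along -z (the intrinsics and any distortion apply to the point x, -y, -z); pixel columns grow to the right and rows downward; lengths in m; the calibration is good to about 2 mm. A picture is of the moment at which its call begins: read the wrist's pose just before it. There is no depth.
- sign_off(): hands the job in, once; it reports no verdict.
The state is a dict: "time": time; "qpos": joint angles; "dq": joint speeds; "joint_efforts": joint torques, N m; "eef_pos": TCP position; "tcp_rot": TCP orientation; "contact_force": force on the tool from outside, world axes, zero at the start; "wrist_torque": the same for the moment, N m; "opening": opening from 0.0 (shut) to 1.0 (fully open).
Only numpy, scipy, OpenCV 4.12 (cv2) and the standard library are available. Lean on these libraries where they do the work, as an engineer would, in place of code of your own. Each camera call takes 0.05 s, during which the arm holds its last target.

## Working session

There is one attempt and no reset: what is moved stays moved. The work goes in short steps, Python scripts to look and compute and a tool call to move; the robot and the scene stay as the last step left them, time stands still between calls to the robot, and variables do not carry over. Pictures are saved under pics/ and viewed, and the job is handed in when it is done.

Besides the shell and the picture viewer there is one more tool, called after "Emit:" in YAML: its name, and indented under it one key for each argument. arm_command: Moves the arm, as the interface text tells. Its arguments: {"type":"object","properties":{"steps":{"type":"array"},"force":{"type":"number"}},"required":["steps"]}

```bash
mkdir -p pics; cat > h.py <<'E'
import numpy as np,cv2
from plant import *
def snap(n,f):
    c=read_camera(n); cv2.imwrite('pics/'+f,cv2.cvtColor(c['frame'],cv2.COLOR_RGB2BGR)); return c
E
python3 - <<'E'
from h import *
s=get_state();print({k:np.round(v,3) for k,v in s.items()})
for n in['scene','top','wrist']:
    c=snap(n,n+'0.png');print(n,c['vfov'],c['cx'],c['cy'],c['dist'],c.get('position'),c.get('rotation'),c.get('mount'))
E
```

```text
{'time': np.float64(0.0), 'qpos': array([-1.477,  0.287,  1.578,  0.   ,  1.279, -0.15 ]), 'dq': array([ 0.   , -0.   ,  0.003,  0.002, -0.001,  0.002]), 'joint_efforts': array([-1.0000e-03, -4.0598e+01, -2.9263e+01, -0.0000e+00,  6.0000e-03,
        0.0000e+00]), 'eef_pos': array([ 0.163, -0.654,  0.23 ]), 'tcp_rot': array([ 0.993,  0.122,  0.   , -0.001]), 'contact_force': array([-0.389, -0.011, -0.313]), 'wrist_torque': array([ 0.046,  0.028, -0.063]), 'opening': np.float64(0.997)}
scene 53.891031544809984 283.25921397129105 212.31122239220008 [-0.04740376  0.          0.          0.          0.        ] [ 1.22120118 -0.41851084  0.82184108] [0.38620786 0.20319994 0.39806076 0.80690824] None
top 48.664597223742206 284.0755792272311 205.86734863127091 [-0.04588706  0.          0.          0.          0.        ] [0.37557807 0.05290418 1.37997293] [-0.06042388  0.04067324  0.71080602 -0.69960663] None
wrist 69.90077168930804 278.690476272761 212.4555244552958 [-0.00583258  0.          0.          0.          0.        ] None None [[ 7.35347093e-04  9.44795442e-01  3.27659932e-01  8.47919682e-02]
 [ 9.99997671e-01 -1.35960327e-03  1.67613291e-03 -5.67478175e-04]
 [ 2.02909025e-03  3.27657937e-01 -9.44794242e-01 -1.42901333e-01]
 [ 0.00000000e+00  0.00000000e+00  0.00000000e+00  1.00000000e+00]]
```

View pics/top0.png

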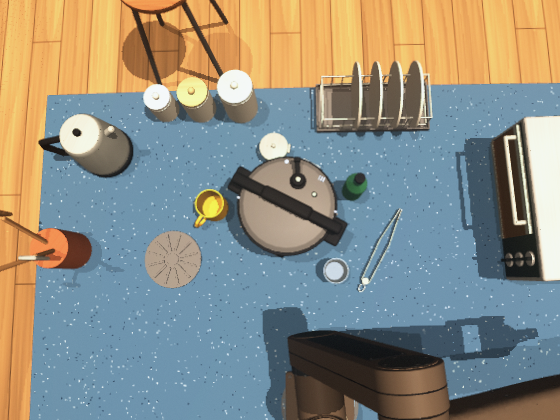

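View pics/scene0.png

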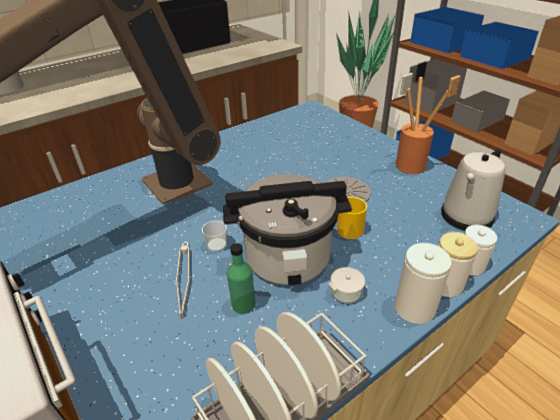

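```bash
cat >> h.py <<'E'
from scipy.spatial.transform import Rotation as R
def K(c):
    f=210/np.tan(np.radians(c['vfov'])/2);return np.array([[f,0,c['cx']],[0,f,c['cy']],[0,0,1]])
def pose(c,s=None):
    if 'mount' in c and c['mount'] is not None:
        m=np.array(c['mount']);Rt=R.from_quat(s['tcp_rot']).as_matrix()
        return Rt@m[:3,:3],Rt@m[:3,3]+s['eef_pos']
    r=np.array(c['rotation']);return (R.from_quat(r).as_matrix() if r.size==4 else r),np.array(c['position'])
def cast(c,uv,z,s=None):
    Rm,p=pose(c,s);u=cv2.undistortPoints(np.array([[uv]],float),K(c),np.array(c['dist']))[0,0]
    d=Rm@np.array([u[0],-u[1],-1]);return p+d*(z-p[2])/d[2]
def proj(c,P,s=None):
    Rm,p=pose(c,s);q=Rm.T@(np.array(P)-p);q=np.array([q[0],-q[1],-q[2]])
    return cv2.projectPoints(q[None],np.zeros(3),np.zeros(3),K(c),np.array(c['dist']))[0].ravel()
def crop(f,x0,x1,y0,y1,k,o):
    im=cv2.imread('pics/'+f)[y0:y1,x0:x1];cv2.imwrite('pics/'+o,cv2.resize(im,None,fx=k,fy=k,interpolation=cv2.INTER_CUBIC))
E
python3 - <<'E'
from h import *
crop('top0.png',220,360,125,265,4,'tc.png')
crop('scene0.png',210,370,165,305,4,'sc.png')
E
```

```text
(no output)
```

View pics/tc.png

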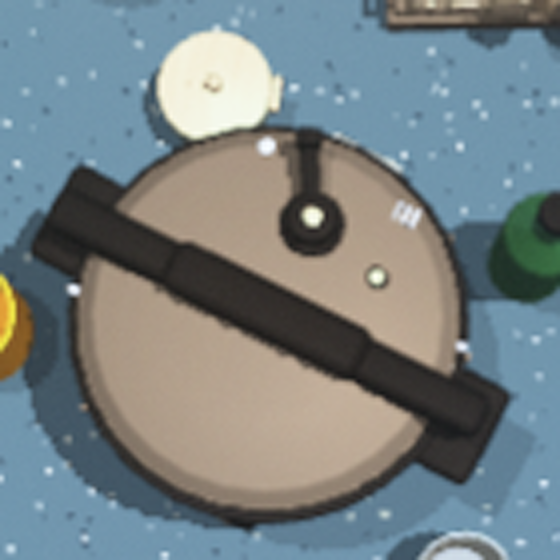

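View pics/sc.png

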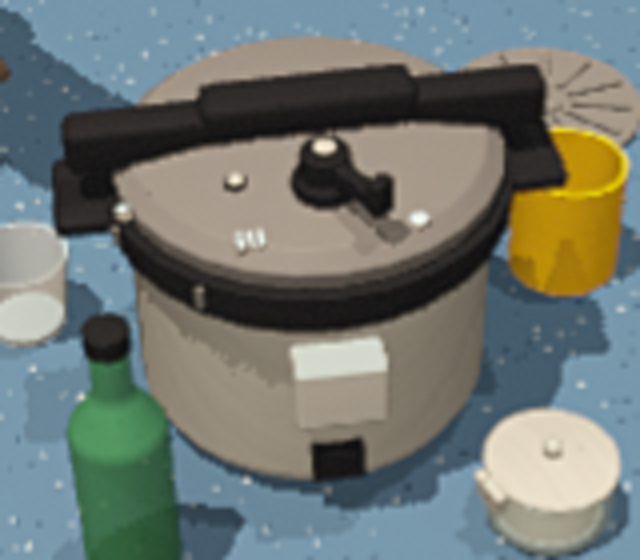

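```bash
python3 - <<'E'
from h import *
c=read_camera('top');f=lambda x,y:(220+x/4-.375,125+y/4-.375)
P={}
for n,(x,y,z) in dict(hl=(68,208,.237),hr=(470,408,.237),mid=(270,310,.246),hub=(312,215,.243),tip=(310,140,.251),dot=(266,146,.208),bars=(406,215,.21),salt=(215,85,.067),bott=(560,215,.2)).items():
    P[n]=cast(c,f(x,y),z);print(n,P[n].round(4))
c2=read_camera('scene');g=lambda x,y:(210+x/4-.375,165+y/4-.375)
for n,(x,y,z) in dict(hub=(324,147,.243),tip=(378,183,.251),bott=(106,330,.2)).items():print('sc',n,cast(c2,g(x,y),z).round(4))
d=P['hl']-P['hr'];print(np.arctan2(d[1],d[0]),np.linalg.norm(d),(P['hl']+P['hr'])/2)
for n in P:print(n,np.linalg.norm((P[n]-P['mid'])[:2]).round(4))
E
```

```text
hl [0.6171 0.2023 0.237 ]
hr [ 0.4865 -0.0463  0.237 ]
mid [0.5485 0.0759 0.246 ]
hub [0.6084 0.0489 0.243 ]
tip [0.6544 0.0493 0.251 ]
dot [0.6616 0.0776 0.208 ]
bars [ 0.6139 -0.0115  0.21  ]
salt [0.7424 0.1171 0.067 ]
bott [ 0.6141 -0.1113  0.2   ]
sc hub [0.6048 0.0513 0.243 ]
sc tip [0.6588 0.0479 0.251 ]
sc bott [ 0.6175 -0.111   0.2   ]
1.087095607678775 0.28088170981976684 [0.55182448 0.07800908 0.237     ]
hl 0.1439
hr 0.137
mid 0.0
hub 0.0657
tip 0.1092
dot 0.1131
bars 0.1092
salt 0.1983
bott 0.1983
```

```bash
cat >> h.py <<'E'
def to(P,yaw):
    """tool-frame turn and shift to reach world P, tool down, tool x at angle yaw"""
    s=get_state();Rt=R.from_quat(s['tcp_rot'])
    Rd=R.from_matrix(np.array([[np.cos(yaw),np.sin(yaw),0],[np.sin(yaw),-np.cos(yaw),0],[0,0,-1]]))
    print('turn',(Rt.inv()*Rd).as_rotvec().round(3),'shift',Rt.inv().apply(np.array(P)-s['eef_pos']).round(4))
def st():
    s=get_state();x=R.from_quat(s['tcp_rot']).as_matrix()[:,0]
    print('t',round(float(s['time']),2),'pos',s['eef_pos'].round(4),'yaw',np.arctan2(x[1],x[0]).round(3),'F',s['contact_force'].round(2),'op',round(float(s['opening']),3),'q6',s['qpos'][5].round(2));return s
E
python3 -c "
from h import *
to((.655,.11,.33),1.5)"
```

```text
turn [-1.000e-03 -1.000e-03 -1.256e+00] shift [ 0.6621 -0.6235 -0.0985]
```

Emit:
arm_command:
  steps:
    - [[0,0,0],[0,0,-0.06],-1]
    - [[0,0,0],[0,0,-0.1],-1]
    - [[0,0,-0.15],[0.04,-0.038,-0.1],-1]
    - [[0,0,-0.3],[0.08,-0.076,-0.1],-1]
    - [[0,0,-0.45],[0.12,-0.114,-0.1],-1]
    - [[0,0,-0.6],[0.16,-0.152,-0.1],-1]
    - [[0,0,-0.75],[0.2,-0.19,-0.1],-1]
    - [[0,0,-0.9],[0.24,-0.228,-0.1],-1]
    - [[0,0,-1.05],[0.28,-0.266,-0.1],-1]
    - [[0,0,-1.2],[0.32,-0.304,-0.1],-1]
    - [[0,0,-1.25],[0.36,-0.342,-0.1],-1]
    - [[0,0,-1.25],[0.4,-0.38,-0.1],-1]
  force: 20

```text
time: 1.75
eef_pos: [0.46, -0.1878, 0.3313]
tcp_rot: [0.734, 0.679, 0.0, -0.0]
contact_force: [-0.4, -0.8, -0.1]
opening: -0.002
```

```bash
python3 -c "
from h import *
st();to((.655,.11,.33),1.5)"
```

```text
t 1.75 pos [ 0.46   -0.1878  0.3313] yaw 1.494 F [-0.42 -0.84 -0.06] op -0.002 q6 -0.52
turn [ 0.    -0.001 -0.006] shift [0.3119 0.1716 0.0016]
```

Emit:
arm_command:
  steps:
    - [[0,0,0],[0.05,0.03,0],-1]
    - [[0,0,0],[0.1,0.06,0],-1]
    - [[0,0,0],[0.15,0.09,0],-1]
    - [[0,0,0],[0.2,0.12,0],-1]
    - [[0,0,0],[0.25,0.15,0],-1]
    - [[0,0,0],[0.3,0.17,0],-1]
    - [[0,0,0],[0.312,0.172,0],-1]
    - [[0,0,0],[0.312,0.172,0],-1]

```text
time: 2.75
eef_pos: [0.6552, 0.1105, 0.3312]
tcp_rot: [0.733, 0.68, -0.0, -0.0]
contact_force: [0.5, -0.7, 0.1]
opening: -0.001
```

```bash
python3 -c "
from h import *
st();snap('wrist','w1.png');snap('top','t1.png');snap('scene','s1.png');crop('s1.png',210,370,165,305,4,'sc1.png')"
```

```text
t 2.75 pos [0.6552 0.1105 0.3312] yaw 1.495 F [ 0.46 -0.7   0.09] op -0.001 q6 0.09
```

View pics/w1.png

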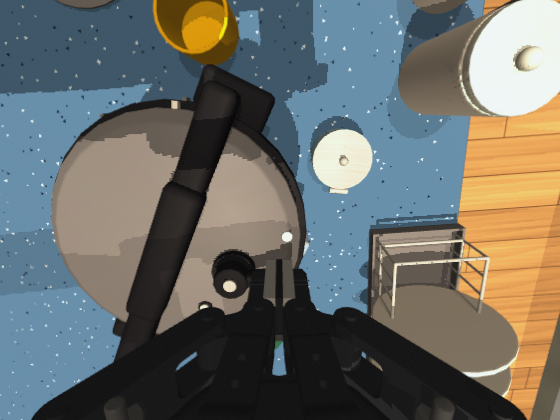

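View pics/sc1.png

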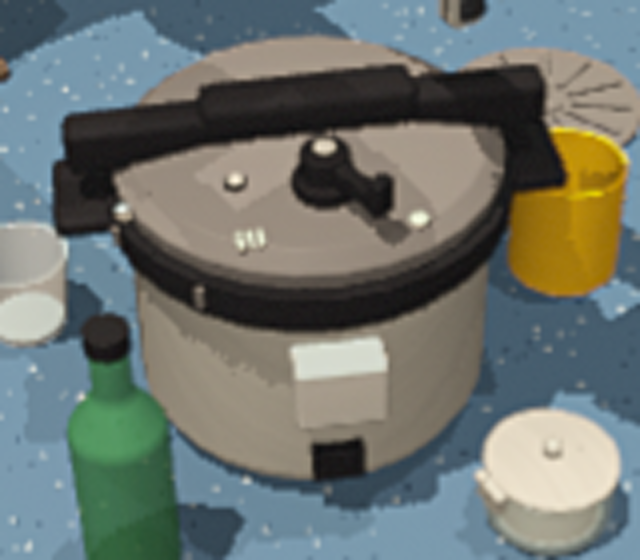

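```bash
python3 -c "
from h import *
s=st();c=read_camera('wrist')
print(cast(c,(230,286),.243,s),cast(c,(287,237),.208,s))
t=read_camera('top')
for P in [(.55,.077,.246),(.607,.0475,.243),(.657,.046,.252)]:print(proj(t,P))
"
```

```text
t 2.9 pos [0.6551 0.1086 0.3319] yaw 1.492 F [ 0.46 -0.73  0.37] op 0.007 q6 0.09
[0.60692133 0.04817907 0.243     ] [0.66065742 0.07632377 0.208     ]
[286.65851063 201.51765191]
[298.17849936 178.8962811 ]
[298.41609801 158.46963871]
```

```bash
python3 -c "
from h import *
to((.651,.088,.233),1.5)"
```

```text
turn [ 0.001 -0.001 -0.008] shift [-0.0209 -0.0027  0.099 ]
```

Emit:
arm_command:
  steps:
    - [[0,0,0],[-0.021,-0.003,0.03],-1]
    - [[0,0,0],[-0.021,-0.003,0.06],-1]
    - [[0,0,0],[-0.021,-0.003,0.085],-1]
    - [[0,0,0],[-0.021,-0.003,0.099],-1]
    - [[0,0,0],[-0.021,-0.003,0.099],-1]

```text
time: 3.62
eef_pos: [0.6501, 0.0874, 0.232]
tcp_rot: [0.735, 0.678, -0.0, -0.001]
contact_force: [0.3, 0.4, 0.7]
opening: 0.001
```

```bash
python3 -c "
from h import *
st();snap('scene','s2.png');crop('s2.png',230,350,165,270,5,'sc2.png');snap('wrist','w2.png')"
```

```text
t 3.62 pos [0.6501 0.0874 0.232 ] yaw 1.491 F [0.28 0.45 0.68] op 0.001 q6 0.06
```

View pics/sc2.png

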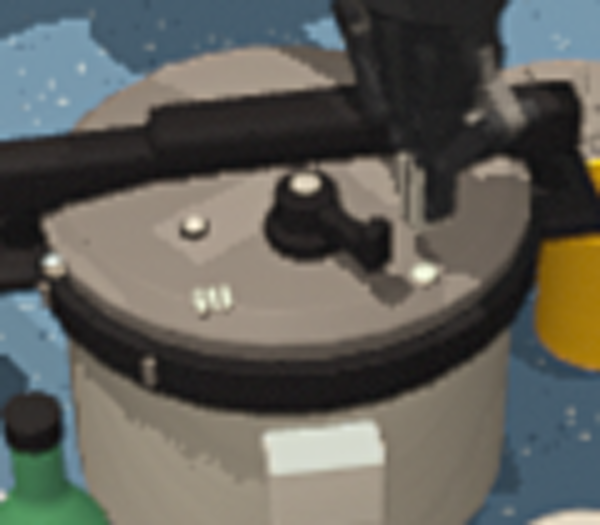

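View pics/w2.png

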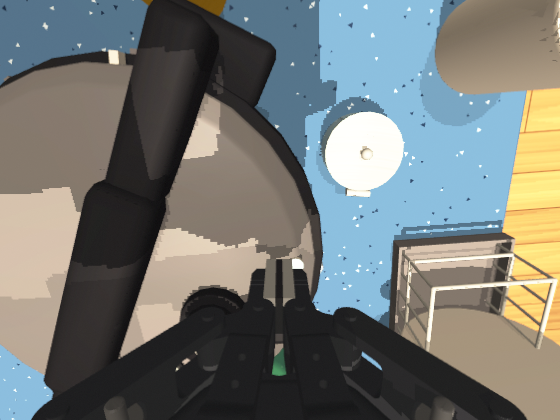

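```bash
cat >>h.py <<'E'
def path(pts):
    s=get_state();Rt=R.from_quat(s['tcp_rot']);o=[]
    for P,yaw in pts:
        Rd=R.from_matrix(np.array([[np.cos(yaw),np.sin(yaw),0],[np.sin(yaw),-np.cos(yaw),0],[0,0,-1]]))
        print((Rt.inv()*Rd).as_rotvec().round(2),Rt.inv().apply(np.array(P)-s['eef_pos']).round(4))
def lev(a,off=.018,r=.044,z=.232):
    return (.607+r*np.cos(a)-off*np.sin(a),.048+r*np.sin(a)+off*np.cos(a),z),a+np.pi/2
E
python3 -c "
from h import *
path([lev(a) for a in [0,-.08,-.16,-.24,-.32,-.4,-.48,-.56,-.64,-.72]])"
```

```text
[ 0.   -0.   -0.08] [-0.0216  0.0015  0.0023]
[ 0. -0.  0.] [-0.0251  0.0031  0.0023]
[ 0.   -0.    0.08] [-0.0287  0.0044  0.0023]
[ 0.   -0.    0.16] [-0.0323  0.0054  0.0023]
[ 0.   -0.    0.24] [-0.0361  0.0061  0.0023]
[ 0.   -0.    0.32] [-0.0398  0.0065  0.0023]
[ 0.  -0.   0.4] [-0.0436  0.0066  0.0023]
[ 0.   -0.    0.48] [-0.0474  0.0064  0.0023]
[ 0.   -0.    0.56] [-0.0512  0.0059  0.0023]
[ 0.   -0.    0.64] [-0.0549  0.0051  0.0023]
```

Emit:
arm_command:
  steps:
    - [[0,0,-0.08],[-0.01,0.001,0.001],-1]
    - [[0,0,-0.08],[-0.0216,0.0015,0.001],-1]
    - [[0,0,0],[-0.025,0.003,0.001],-1]
    - [[0,0,0.08],[-0.029,0.0045,0.001],-1]
    - [[0,0,0.16],[-0.032,0.0055,0.001],-1]
    - [[0,0,0.24],[-0.036,0.006,0.001],-1]
    - [[0,0,0.32],[-0.04,0.0065,0.001],-1]
    - [[0,0,0.4],[-0.0435,0.0065,0.001],-1]
    - [[0,0,0.48],[-0.0475,0.0065,0.001],-1]

```text
time: 4.85
eef_pos: [0.6544, 0.0402, 0.2349]
tcp_rot: [0.876, 0.483, 0.003, 0.0]
contact_force: [0.4, 1.5, 0.5]
opening: 0.008
```

```bash
python3 -c "
from h import *
st();snap('scene','s3.png');crop('s3.png',230,350,165,270,5,'sc3.png')
path([lev(a) for a in [-.64,-.72,-.8,-.88,-.96,-1.04,-1.08,-1.12,-1.16,-1.2]])"
```

```text
t 4.85 pos [0.6544 0.0402 0.2349] yaw 1.007 F [0.4  1.47 0.48] op 0.008 q6 0.47
[ 0.   -0.    0.07] [-0.0037  0.0007  0.0027]
[ 0.   -0.    0.15] [-0.0073  0.0017  0.0027]
[ 0.   -0.    0.23] [-0.0111  0.0024  0.0027]
[ 0.   -0.    0.31] [-0.0148  0.0029  0.0027]
[ 0.   -0.    0.39] [-0.0186  0.003   0.0027]
[ 0.   -0.    0.47] [-0.0224  0.0028  0.0027]
[ 0.   -0.    0.51] [-0.0243  0.0026  0.0027]
[ 0.   -0.    0.55] [-0.0262  0.0023  0.0027]
[ 0.   -0.    0.59] [-0.0281  0.002   0.0027]
[ 0.   -0.    0.63] [-0.0299  0.0016  0.0026]
```

View pics/sc3.png

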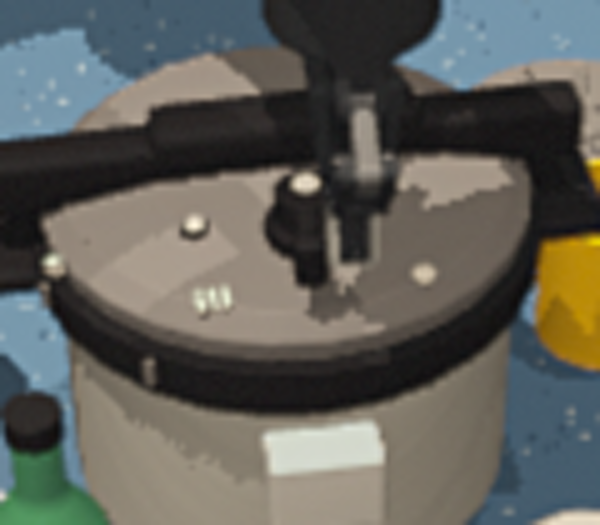

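Emit:
arm_command:
  steps:
    - [[0,0,0.07],[-0.0037,0.0007,0.002],-1]
    - [[0,0,0.15],[-0.0073,0.0017,0.002],-1]
    - [[0,0,0.23],[-0.011,0.0024,0.002],-1]
    - [[0,0,0.31],[-0.015,0.003,0.002],-1]
    - [[0,0,0.39],[-0.0185,0.003,0.002],-1]
    - [[0,0,0.47],[-0.0225,0.003,0.002],-1]
    - [[0,0,0.51],[-0.0245,0.0025,0.002],-1]
    - [[0,0,0.55],[-0.026,0.0025,0.002],-1]

```text
time: 5.9
eef_pos: [0.6432, 0.0163, 0.2338]
tcp_rot: [0.974, 0.225, 0.004, 0.0]
contact_force: [1.5, 1.4, 0.2]
opening: 0.003
```

```bash
python3 -c "
from h import *
st();snap('scene','s4.png');crop('s4.png',230,350,165,270,5,'sc4.png')
path([lev(a) for a in [-1.12,-1.16,-1.2,-1.24,-1.28]])"
```

```text
t 5.9 pos [0.6432 0.0163 0.2338] yaw 0.454 F [1.48 1.36 0.22] op 0.003 q6 0.98
[ 0.   -0.01  0.  ] [-0.0006 -0.0004  0.0017]
[ 0.   -0.01  0.04] [-0.0024  0.0003  0.0017]
[ 0.   -0.01  0.08] [-0.0042  0.0009  0.0017]
[ 0.   -0.01  0.12] [-0.006   0.0014  0.0017]
[ 0.   -0.01  0.16] [-0.0079  0.0019  0.0017]
```

View pics/sc4.png

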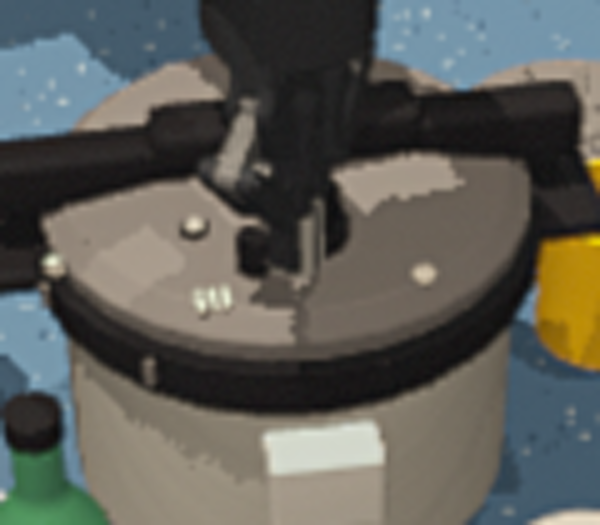

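Emit:
arm_command:
  steps:
    - [[0,0,0.03],[-0.0015,0,0.001],-1]
    - [[0,0,0.06],[-0.003,0.0005,0.001],-1]
    - [[0,0,0.08],[-0.0045,0.001,0.001],-1]

```text
time: 6.32
eef_pos: [0.6412, 0.0135, 0.2336]
tcp_rot: [0.983, 0.185, 0.006, 0.0]
contact_force: [5.6, 2.8, 1.5]
opening: 0.001
```

Emit:
arm_command:
  steps:
    - [[0,0,0],[-0.0015,0,0],-1]
    - [[0,0,0],[-0.0025,0,0],-1]

```text
time: 6.58
eef_pos: [0.6404, 0.0127, 0.2338]
tcp_rot: [0.983, 0.185, 0.009, 0.001]
contact_force: [6.3, 0.4, -1.3]
opening: 0.002
```

Emit:
arm_command:
  steps:
    - [[0,0,0],[-0.002,0,0],-1]
    - [[0,0,0],[-0.004,0,0],-1]

```text
time: 6.82
eef_pos: [0.6394, 0.0118, 0.2341]
tcp_rot: [0.983, 0.184, 0.014, 0.001]
contact_force: [11.8, 1.7, -2.9]
opening: 0.001
```

```bash
python3 -c "
from h import *
st()"
```

```text
t 6.83 pos [0.6394 0.0118 0.2341] yaw 0.37 F [11.77  1.68 -2.9 ] op 0.001 q6 1.06
```

Emit:
arm_command:
  steps:
    - [[0,0,0],[0.01,0,0],-1]
    - [[0,0,0],[0.02,0,0],-1]
    - [[0,0,0],[0.02,0,-0.04],-1]
    - [[0,0,0],[0.02,0,-0.09],-1]
    - [[0,0,0],[0.0,0.06,-0.1],-1]
    - [[0,0,0],[0,0.11,-0.1],-1]
    - [[0,0,0],[0,0.11,-0.1],-1]

```text
time: 7.7
eef_pos: [0.6768, -0.0946, 0.3337]
tcp_rot: [0.983, 0.182, 0.013, 0.001]
contact_force: [0.9, -0.5, -0.3]
opening: 0.003
```

```bash
python3 -c "
from h import *
st();snap('scene','s5.png');crop('s5.png',230,350,165,270,5,'sc5.png');snap('wrist','w5.png')"
```

```text
t 7.7 pos [ 0.6768 -0.0946  0.3337] yaw 0.366 F [ 0.93 -0.49 -0.35] op 0.003 q6 0.91
```

View pics/sc5.png

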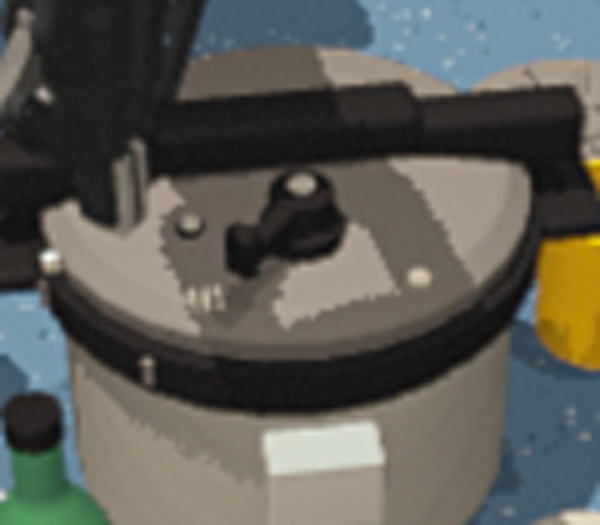

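View pics/w5.png

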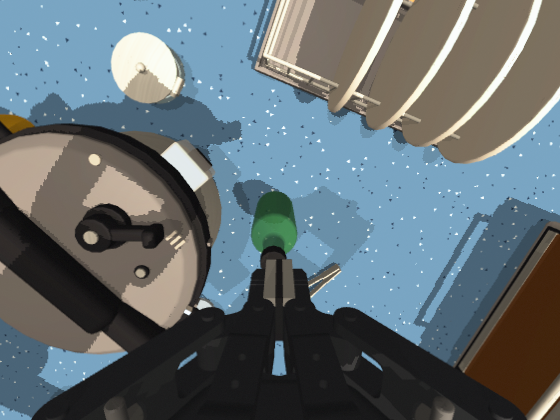

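```bash
python3 - <<'E'
from h import *
crop('w5.png',60,220,170,300,4,'w5c.png')
s=st();c=read_camera('wrist')
a=cast(c,(91,237),.245,s);b=cast(c,(152,235),.251,s);d=b-a
print(a,b,np.arctan2(d[1],d[0]),np.hypot(*d[:2]))
c=read_camera('scene')
g=lambda x,y:(230+x/5-.4,165+y/5-.4)
a=cast(c,g(302,184),.245);b=cast(c,g(241,234),.251);d=b-a
print(a,b,np.arctan2(d[1],d[0]),np.hypot(*d[:2]))
E
```

```text
t 7.8 pos [ 0.6763 -0.0914  0.3337] yaw 0.369 F [-0.09  0.73  0.02] op -0.001 q6 0.91
[0.60557428 0.05054814 0.245     ] [0.62905916 0.00155837 0.251     ] -1.123777640695591 0.0543280525562063
[0.60609663 0.04849184 0.245     ] [ 6.25108951e-01 -5.98111161e-04  2.51000000e-01] -1.2012897808035556 0.05264305960710313
```

View pics/w5c.png

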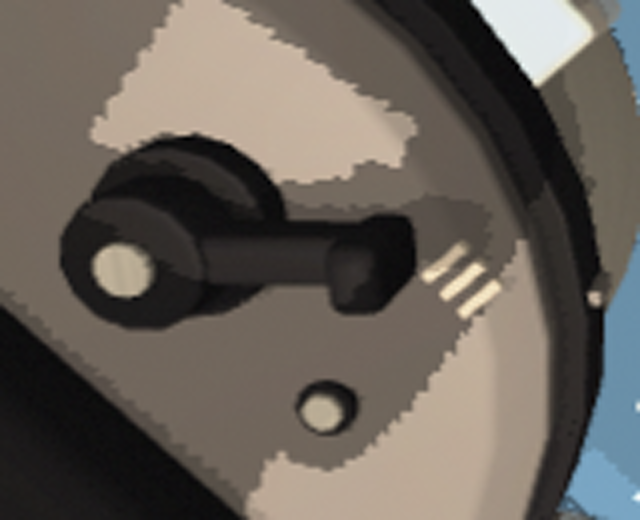

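```bash
python3 -c "
from h import *
path([((.454,-.008,.335),-.48),((.454,-.008,.222),-.48)])"
```

```text
[-0.01 -0.03  0.85] [-0.1773 -0.1571 -0.0062]
[-0.01 -0.03  0.85] [-0.1802 -0.1577  0.1068]
```

Emit:
arm_command:
  steps:
    - [[0,-0.01,0.13],[-0.03,-0.027,-0.006],-1]
    - [[0,-0.01,0.26],[-0.065,-0.058,-0.006],-1]
    - [[-0.01,-0.02,0.4],[-0.1,-0.089,-0.006],-1]
    - [[-0.01,-0.03,0.54],[-0.14,-0.124,-0.006],-1]
    - [[-0.01,-0.03,0.68],[-0.17,-0.15,-0.006],-1]
    - [[-0.01,-0.03,0.82],[-0.178,-0.157,-0.006],-1]
    - [[-0.01,-0.03,0.85],[-0.178,-0.157,-0.006],-1]
    - [[-0.01,-0.03,0.85],[-0.178,-0.157,-0.006],-1]

```text
time: 8.9
eef_pos: [0.4536, -0.008, 0.335]
tcp_rot: [0.972, -0.236, -0.001, 0.002]
contact_force: [-0.4, -1.0, -0.4]
opening: 0.004
```

```bash
python3 -c "
from h import *
s=st();c=snap('wrist','w6.png')
for P in [(.494,-.029,.237),(.55,.077,.246)]:print(proj(c,P,s))
path([((.454,-.008,.222),-.48)])"
```

```text
t 8.9 pos [ 0.4536 -0.008   0.335 ] yaw -0.476 F [-0.37 -1.01 -0.35] op 0.004 q6 1.81
[279.45223576 159.10319023]
[123.72209289 159.56868583]
[0.01 0.   0.  ] [ 0.0003 -0.0008  0.1128]
```

View pics/w6.png

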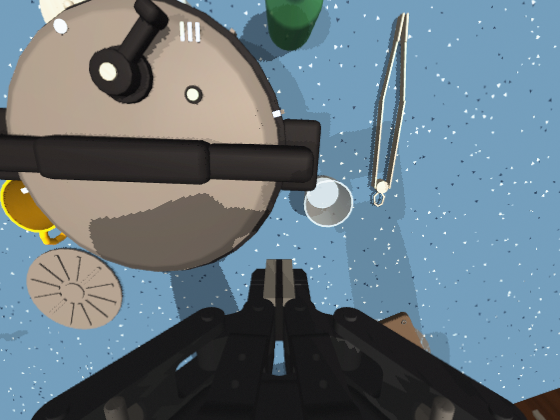

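```bash
python3 -c "
from h import *
s=st();c=snap('wrist','w6b.png')
for a in (-1.0,-1.1,-1.184):print(a,proj(c,(.607+.05*np.cos(a),.048+.05*np.sin(a),.252),s))
print(proj(c,(.607,.048,.243),s))
crop('w6b.png',60,220,0,110,5,'w6c.png')"
```

```text
t 8.95 pos [ 0.4537 -0.0082  0.3348] yaw -0.477 F [-0.45  0.04 -0.44] op 0.0 q6 1.81
-1.0 [129.36509748  -7.7798067 ]
-1.1 [136.62529407  -2.77725396]
-1.184 [142.39635208   1.9676182 ]
[109.80095562  68.95782106]
```

View pics/w6c.png

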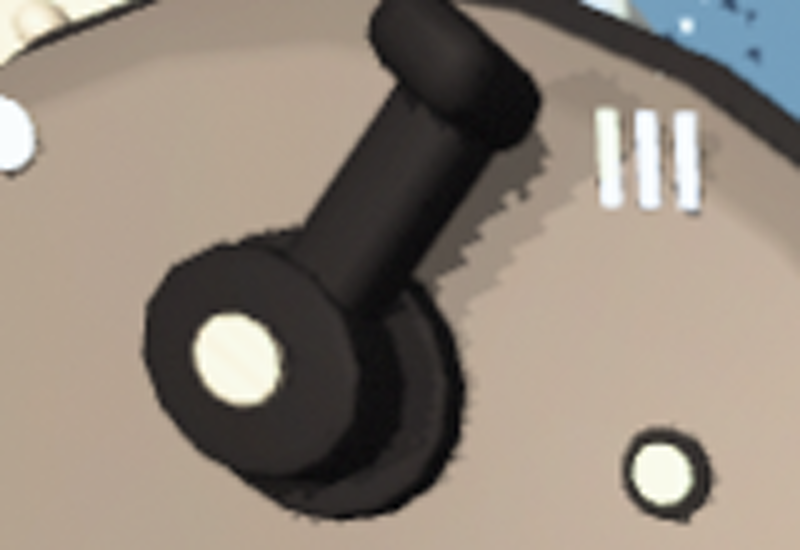

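Emit:
arm_command:
  steps:
    - [[0,0,0],[0,0,0.05],-1]
    - [[0,0,0],[0,0,0.09],-1]
    - [[0,0,0],[0,0,0.113],-1]
    - [[0,0,0],[0,0,0.113],-1]

```text
time: 9.5
eef_pos: [0.4523, -0.0086, 0.2193]
tcp_rot: [0.972, -0.236, -0.004, 0.002]
contact_force: [0.4, -0.4, 0.9]
opening: 0.003
```

```bash
cat >>h.py <<'E'
def lid(t,off=.025,r=.120,z=.222):
    y=-.482+t
    return (.55+r*np.sin(y)-off*np.cos(y),.077-r*np.cos(y)-off*np.sin(y),z),y
E
python3 -c "
from h import *
st();snap('scene','s7.png')
path([lid(a) for a in [0,.04,.08,.12,.16,.2,.24,.28,.32]])"
```

```text
t 9.5 pos [ 0.4523 -0.0086  0.2193] yaw -0.477 F [ 0.44 -0.37  0.9 ] op 0.003 q6 1.81
[0.01 0.   0.  ] [ 0.0208 -0.0008 -0.0009]
[ 0.01  0.   -0.04] [ 0.0257  0.0002 -0.0009]
[ 0.01  0.   -0.08] [ 0.0305  0.0009 -0.0009]
[ 0.01  0.   -0.12] [ 0.0354  0.0014 -0.0009]
[ 0.01  0.   -0.16] [ 0.0403  0.0018 -0.0009]
[ 0.01  0.   -0.2 ] [ 0.0452  0.0019 -0.001 ]
[ 0.01  0.   -0.24] [ 0.0501  0.0019 -0.001 ]
[ 0.01  0.   -0.28] [ 0.055   0.0016 -0.001 ]
[ 0.01  0.   -0.32] [ 0.0599  0.0012 -0.001 ]
```

View pics/s7.png

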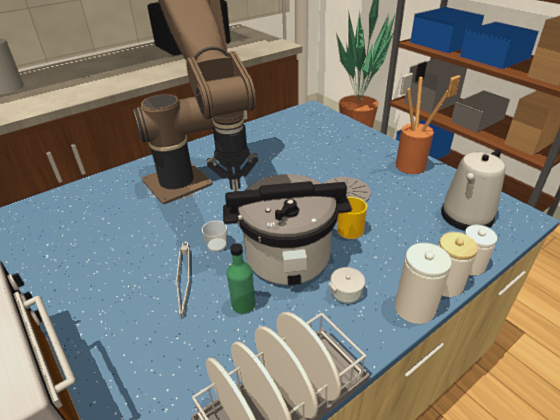

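Emit:
arm_command:
  steps:
    - [[0.01,0,0],[0.01,0,-0.001],-1]
    - [[0.01,0,0],[0.018,0,-0.002],-1]
    - [[0.01,0,-0.02],[0.022,0,-0.002],-1]
    - [[0.01,0,-0.04],[0.026,0,-0.002],-1]
    - [[0.01,0,-0.08],[0.0305,0.001,-0.002],-1]
    - [[0.01,0,-0.12],[0.0355,0.0015,-0.002],-1]

```text
time: 10.3
eef_pos: [0.4838, -0.0267, 0.2239]
tcp_rot: [0.984, -0.177, -0.003, -0.002]
contact_force: [-5.5, 1.1, 3.7]
opening: -0.001
```

```bash
python3 -c "
from h import *
st();snap('top','t8.png');crop('t8.png',220,360,125,265,4,'tc8.png')
path([lid(a) for a in [.12,.16,.2,.24,.28,.32,.36,.4,.44,.48]])"
```

```text
t 10.3 pos [ 0.4838 -0.0267  0.2239] yaw -0.355 F [-5.48  1.1   3.72] op -0.001 q6 1.66
[-0.    0.01  0.01] [-0.0004 -0.0005  0.0019]
[-0.    0.01 -0.03] [0.0044 0.0004 0.0018]
[-0.    0.   -0.07] [0.0092 0.0012 0.0018]
[-0.    0.   -0.11] [0.0141 0.0017 0.0018]
[-0.    0.   -0.15] [0.019  0.0021 0.0018]
[-0.    0.   -0.19] [0.0239 0.0023 0.0017]
[-0.    0.   -0.23] [0.0288 0.0022 0.0017]
[-0.    0.   -0.27] [0.0337 0.002  0.0017]
[-0.    0.   -0.31] [0.0386 0.0016 0.0017]
[-0.    0.   -0.35] [0.0434 0.0009 0.0016]
```

View pics/tc8.png

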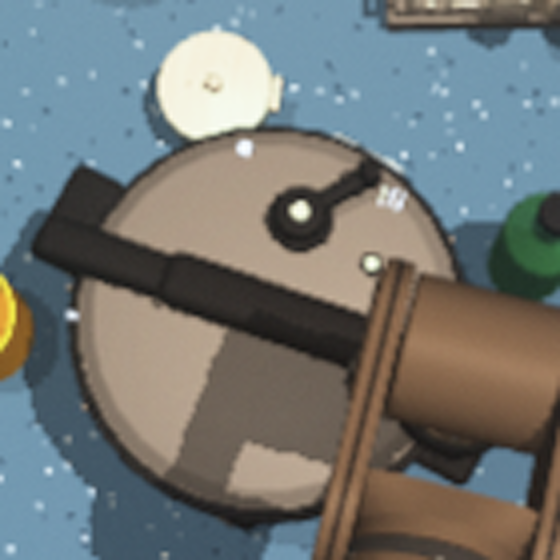

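Emit:
arm_command:
  steps:
    - [[0,0,-0.03],[0.0045,0.0005,0.001],-1]
    - [[0,0,-0.07],[0.009,0.001,0.001],-1]
    - [[0,0,-0.11],[0.014,0.0015,0.001],-1]
    - [[0,0,-0.15],[0.019,0.002,0.001],-1]
    - [[0,0,-0.19],[0.024,0.002,0.001],-1]
    - [[0,0,-0.23],[0.029,0.002,0.001],-1]
    - [[0,0,-0.27],[0.0335,0.002,0.001],-1]
    - [[0,0,-0.31],[0.0385,0.0015,0.001],-1]

```text
time: 11.35
eef_pos: [0.52, -0.0419, 0.2238]
tcp_rot: [1.0, -0.022, -0.002, -0.003]
contact_force: [-4.6, 0.2, 4.4]
opening: -0.001
```

```bash
python3 -c "
from h import *
st()
path([lid(a) for a in [.44,.48,.52,.55,.58,.6,.62]])"
```

```text
t 11.35 pos [ 0.52   -0.0419  0.2238] yaw -0.043 F [-4.65  0.23  4.37] op -0.001 q6 1.34
[-0.01  0.   -0.  ] [ 0.     -0.0001  0.0018]
[-0.01  0.   -0.04] [0.0048 0.0008 0.0017]
[-0.01  0.   -0.08] [0.0097 0.0015 0.0017]
[-0.01  0.   -0.11] [0.0133 0.0019 0.0017]
[-0.01  0.   -0.14] [0.017  0.0022 0.0017]
[-0.01  0.   -0.16] [0.0195 0.0023 0.0017]
[-0.01  0.   -0.18] [0.0219 0.0024 0.0016]
```

Emit:
arm_command:
  steps:
    - [[0,0,-0.03],[0.0035,0.0005,0],-1]
    - [[0,0,-0.06],[0.007,0.001,0],-1]
    - [[0,0,-0.08],[0.0097,0.0015,0],-1]
    - [[0,0,-0.11],[0.0133,0.002,0],-1]

```text
time: 11.85
eef_pos: [0.533, -0.0445, 0.2238]
tcp_rot: [0.999, 0.034, -0.003, -0.003]
contact_force: [-4.6, 0.5, 3.1]
opening: -0.0
```

```bash
python3 -c "
from h import *
st()
path([lid(a) for a in [.58,.6,.62,.64]])"
```

```text
t 11.85 pos [ 0.533  -0.0445  0.2238] yaw 0.068 F [-4.58  0.47  3.06] op -0.0 q6 1.23
[-0.01  0.   -0.03] [0.0038 0.0006 0.0018]
[-0.01  0.   -0.05] [0.0062 0.001  0.0018]
[-0.01  0.   -0.07] [0.0086 0.0014 0.0018]
[-0.01  0.   -0.09] [0.0111 0.0017 0.0018]
```

Emit:
arm_command:
  steps:
    - [[0,0,-0.02],[0.002,0.0003,0],-1]
    - [[0,0,-0.03],[0.004,0.0006,0],-1]
    - [[0,0,-0.05],[0.006,0.001,0],-1]

```text
time: 12.22
eef_pos: [0.537, -0.0452, 0.2238]
tcp_rot: [0.998, 0.06, -0.006, -0.003]
contact_force: [-14.2, 0.2, 7.1]
opening: -0.003
```

Emit:
arm_command:
  steps:
    - [[0,0,0],[0.0005,0,0],-1]
    - [[0,0,0],[0.001,0,0],-1]

```text
time: 12.48
eef_pos: [0.537, -0.0452, 0.2239]
tcp_rot: [0.998, 0.06, -0.008, -0.003]
contact_force: [-9.6, -1.0, 4.8]
opening: -0.001
```

Emit:
arm_command:
  steps:
    - [[0,0,0],[-0.01,0,0],-1]
    - [[0,0,0],[-0.025,0,0],-1]
    - [[0,0,0],[-0.03,0,-0.04],-1]
    - [[0,0,0],[-0.03,0,-0.09],-1]
    - [[0,0,0],[-0.04,0,-0.13],-1]
    - [[0,0,0],[-0.05,0.05,-0.13],-1]
    - [[0,0,0],[-0.05,0.11,-0.13],-1]
    - [[0,0,0],[-0.05,0.17,-0.13],-1]
    - [[0,0,0],[-0.05,0.23,-0.13],-1]
    - [[0,0,0],[-0.05,0.29,-0.13],-1]
    - [[0,0,0],[-0.05,0.29,-0.13],-1]

```text
time: 13.85
eef_pos: [0.523, -0.3435, 0.351]
tcp_rot: [0.998, 0.057, -0.008, -0.003]
contact_force: [-0.8, 0.8, -0.8]
opening: -0.003
```

```bash
python3 -c "
from h import *
st();snap('top','t9.png');crop('t9.png',220,360,125,265,4,'tc9.png');snap('scene','s9.png');crop('s9.png',210,370,165,305,4,'sc9.png')"
```

```text
t 13.85 pos [ 0.523  -0.3435  0.351 ] yaw 0.115 F [-0.85  0.78 -0.82] op -0.003 q6 0.72
```

View pics/tc9.png

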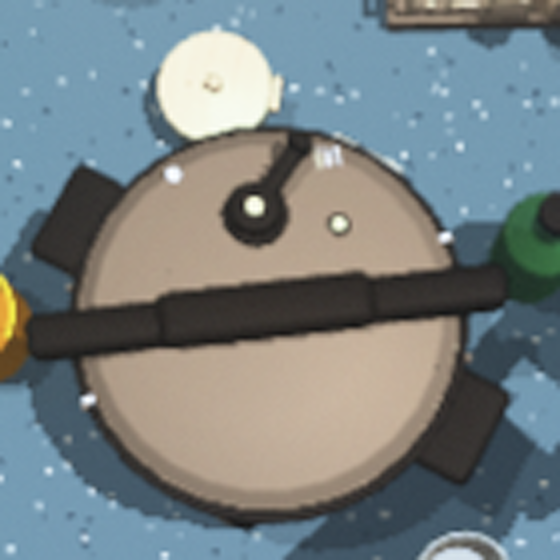

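View pics/sc9.png

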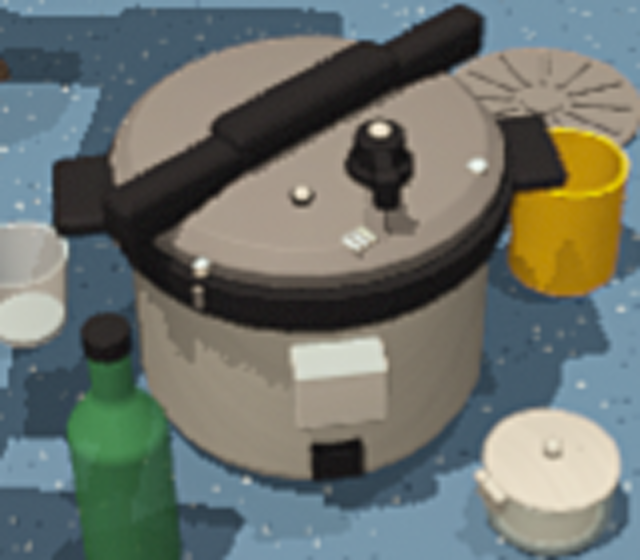

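View pics/t9.png

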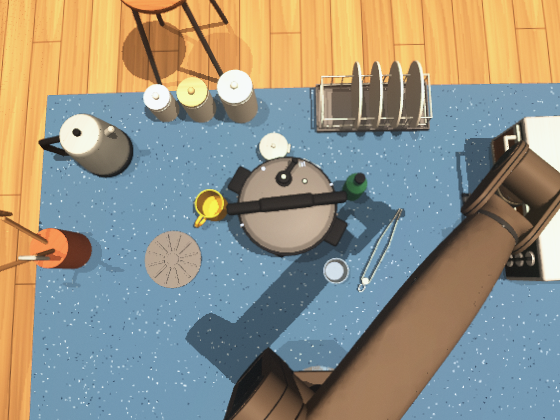

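```bash
python3 - <<'E'
from h import *
c=read_camera('top');f=lambda x,y:(220+x/4-.375,125+y/4-.375)
a=cast(c,f(40,334),.237);b=cast(c,f(497,285),.237);d=a-b;h=np.arctan2(d[1],d[0])
print('handle',h,'start 1.087, turned',h-1.087)
p=cast(c,f(255,206),.245);t=cast(c,f(298,146),.251);e=t-p;print('lever rel outward',np.arctan2(e[1],e[0])-(h-np.pi/2),np.hypot(*e[:2]))
A=cv2.imread('pics/top0.png').astype(int);B=cv2.imread('pics/t9.png').astype(int)
D=np.abs(A-B).max(2)
for n,(x0,x1,y0,y1) in dict(cup=(320,350,258,284),salt=(258,290,132,158),mug=(190,225,188,230),triv=(145,200,232,288),earL=(228,250,165,190),earR=(325,348,218,246),bott=(344,368,172,200)).items():print(n,np.percentile(D[y0:y1,x0:x1],[50,90]))
E
```

```text
handle 1.6606235490925934 start 1.087, turned 0.5736235490925934
lever rel outward -0.7373287730800483 0.045542927210810505
cup [ 5. 16.]
salt [5. 7.]
mug [5. 8.]
triv [6. 7.]
earL [ 7.  72.1]
earR [14. 81.]
bott [ 3. 18.]
```

```bash
python3 - <<'E'
from h import *
crop('t9.png',225,255,160,195,16,'eL.png');crop('t9.png',322,352,213,250,16,'eR.png')
L=cv2.imread('pics/eL.png');Rr=cv2.imread('pics/eR.png')
cv2.imwrite('pics/e.png',np.hstack([L[:560],Rr[:560]])[:, :800] if False else cv2.resize(np.hstack([L[:560],Rr[:560]]),(790,461)))
E
```

View pics/e.png

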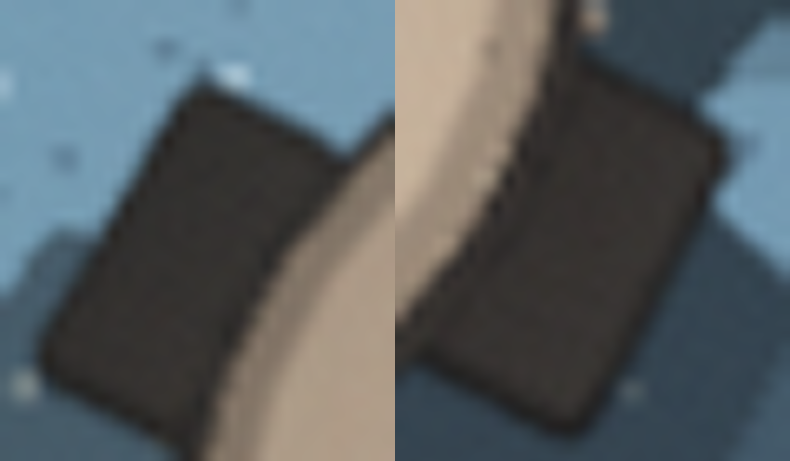

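```bash
python3 - <<'E'
from h import *
c=read_camera('top')
for z in(.15,.18):
    a=cast(c,(233.7,176.4),z);b=cast(c,(340.9,234.6),z);d=a-b
    print(np.linalg.norm(d),np.arctan2(d[1],d[0]),1.6606-np.arctan2(d[1],d[0]),(a+b)/2)
E
```

```text
0.32808875601832826 1.0518966869969328 0.6087033130030672 [0.55495659 0.07923077 0.15      ]
0.32008641509625546 1.051896686996933 0.608703313003067 [0.5505814  0.07858864 0.18      ]
```

Measured against the ears, the lid sits at 0.609 rad, which matches the open stop. The arm is clear of everything, so I'm handing in.

```bash
python3 -c "
from h import *
print(sign_off());st()"
```

```text
the job is handed in; nothing more can be done
None
the job is handed in; nothing more can be done
```

The cooker is ready to open: the steam lever is at its vent stop, and the lid was then turned anticlockwise to its open stop and left on the cooker. I used the shut gripper as a single finger for both pushes. The job was handed in after about 14 s on the robot's clock.

- **Lever:** The force rose from about 2 N to 12 N while the lever barely moved, so it is against the stop. The last top view puts it about 0.74 rad clockwise of outward, against 0.70 at the stop. Earlier views read 0.64 and 0.72, so the pictures agree to within about 0.1 rad.
- **Lid:** The force rose from about 5 N to 14 N, and a further small push moved nothing. Measured against the cooker's ears, the lid is at 0.609 rad, against 0.61 at the stop. Comparing the handle before and after gave a turn of 0.574 rad. That fits a start of up to 0.04 rad.
- **Surroundings:** In the last pictures the ears, drip cup, mug, salt cellar, trivet, rice cup, oil bottle and tongs look unmoved. The image comparison left out the drip cup and tongs, which I only judged by eye. It changed little for the others, and around the ears it changed where the handle and its shadow had moved away.

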